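# Start the vacuum drying station

### The arm

A 6-joint arm with a two-finger parallel gripper is mounted at the origin on a cart in front of the work surface, level with it; the furniture and walls round the work are solid. World frame = base frame: x ahead of the robot, y to its left, z up, the work surface at z = 0. Lengths are in m, angles in rad, forces in N, time in s.
With the tool pointing down it reaches from about 0.35 to 0.95 m from the base axis. Payload 17.4 kg.
Tool frame: the origin (TCP) lies at the very end of the fingers, on their centre line; the grasp point (between the pads) lies 19 mm behind it (env.grip_depth is the distance from the TCP to the grasp point, in m); z points along the fingers, y is the line along which they close (so a half turn about z gives the same grasp; the last joint's range is limited). The gripper opens to 93 mm and grips with 3 to 60 N. Pads are 15 mm wide; open, the fingers measure 128 mm over their backs; the gripper's body (75 mm by 188 mm) begins 65 mm behind the grasp point.
Start: joints at [1.229, 0.116, 1.442, -0, 1.584, -0.038], TCP at [0.202, 0.644, 0.219] pointing down, gripper open.
Joint ranges: [-2.83, 2.83], [-0.83, 2.19], [0.07, 2.5], [-1.14, 4.28], [0.01, 3], [-2.97, 2.97]. Speed limits (rad/s): [1.89, 1.89, 2.22, 3.14, 3.14, 3.14].

### API

Orientations are given as a unit quaternion [w, x, y, z].
In Python, from cell import env gives the robot as it stands.
- The arm moves only by the tool carry_out, never from a script. Its argument "rows" is a list that holds one entry, the list of rows, each a list of 7 numbers: the turn, a rotation vector about the tool's x, y, z in rad, then the shift along the tool's x, y, z in m, then the finger opening in m, from 0 to 0.093. In form: [[[rx, ry, rz, dx, dy, dz, claw], ...]]. A call has exactly 10 rows; each row shifts and turns the commanded pose from where the row before left it, along the tool's axes as they then stand; what a row does not reach is not made up. A row lasts 1/10 s, in which the tool goes at most 50 mm and 8.59 degrees, less where a joint would pass 70% of its speed; a pose out of reach is approached as far as the arm can. A call is refused whole if a number of a shift passes 0.05 or a number of a turn 0.15, either way. A call with a gripper value outside its range is refused whole. The fingers move at their own pace and stop on an object; "grip_force" is the grip in N (left out, the last holds). Time passes only in rows, so rows that do not move let the fingers close, or fill a call up. It gives the time, the measured TCP pose, the force, the opening and the grip force at its end, in the units of the state.
- env.state(): the state, without advancing time (a new reading comes with each control period).
- env.snapshot(name): name is "side" or "top"; returns a dict with "color" (480x640x3 uint8, red, green, blue), "intrinsics" (3x3 intrinsics, pixels), "camera_from_world" (4x4, takes a point from world to camera coordinates). Camera axes: x right, y down, z forward; pixel columns grow to the right and rows downward; lengths in m; the calibration is good to about 2 mm. A picture is of the moment at which its call begins. There is no depth.
- env.sign_off(): hands the job in; it is judged then, once.
The state is a dict: "t": time; "joints": joint angles; "joint_vel": joint speeds; "effort": joint torques, N m; "tool_pos": TCP position; "ee_rot": TCP orientation; "contact_force": force on the tool from outside, world axes, zero at the start; "wrist_torque": the same for the moment, N m; "gripper_width": opening from 0.0 (shut) to 1.0 (fully open); "finger_force": force on a finger pad.
Only numpy, scipy, OpenCV 4.12 (cv2) and the standard library are available. Lean on these libraries where they do the work, as an engineer would, in place of code of your own. Each camera call takes 0.05 s, during which the arm holds its last target. There are 200 camera calls.

### The job

Start up the little vacuum drying station by pressing its controls, in this order: push the raised front end of the rocker switch fully over to switch the mains on, then press the round key fully down to start the pump, then press the square key fully down to open the valve. The keys stay down by themselves. Leave the long bar-shaped vent key up, and do not pick up or push aside the things standing round the station.

Things in the scene. Friction and masses are not known exactly. Their poses are not given: they have to be found in the camera images.
- console: Drying station: fixed white box on a dark grey base, 210 deep (x, to its rear) x 260 wide (y, to its left), deck 55 mm high; origin: centre of underside. Black rocker at x 35, y 75 mm. Grey keys at x -55, y -70, 0, 70 mm in changing order, with the box's yaw. Steel chamber, 100 mm across, 38 mm above the deck, clear lid, at x 42, y -52 mm.
- rocker_end (a point): Point to press on the rocker: top of its front half, 21 mm in front of the pivot; moves with it, from about 19 mm above the deck (off) to 12 mm (fully over). The black paddle is 52 mm long (box x), 32 mm wide, a shallow V in profile, pivoted at its middle 9 mm above the deck; frame round it 3 mm high.
- rocker (a joint): Angle of the rocker switch in rad: 0 = off (front end raised), 0.36 = fully over (front end down, stop). It stays where it is left; pressing the front end takes about 3 N.
- round_top (a point): Centre of the top face of the round key, a grey disc 26 mm across; its top stands 14 mm above the deck when up. It slides straight down 7 mm to a hard stop against about 4 N of friction and stays where it is pushed. The bezel round it is 3 mm high: a key pressed home stands 4 mm proud of it.
- round_key (a joint): How far the round key is pressed, m: 0 up, 0.007 fully down.
- square_top (a point): Centre of the top face of the square key, 25 x 25 mm, grey; 14 mm above the deck when up. It moves like the round key (7 mm, about 4 N, stays down).
- square_key (a joint): How far the square key is pressed, m: 0 up, 0.007 fully down.
- bar_top (a point): Centre of the top face of the long bar-shaped vent key, 42 mm (box x) by 13 mm (box y), grey; 14 mm above the deck. It moves as easily as the others and must be left up.
- bar_key (a joint): How far the bar-shaped vent key is pressed, m: 0 up, 0.007 fully down.
- slide_box: Loose blue slide box, 33 x 84 x 32 mm high, on the worktop to the right of the station; origin at the centre of its underside. A bystander.
- petri_dish: Loose petri dish, 58 mm across, 14 mm high, on the worktop to the right of the station, near its front; origin at the centre of its underside. A bystander.
- loupe: Loose black loupe, 35 mm across, 40 mm high, on the worktop to the left of the station; origin at the centre of its underside. A bystander.

How it is judged:
On the way, in this order (a step that is already met when the one before it is completed fails the run):
1. the rocker switch is fully over (above 0.29 rad) (value of joint rocker above 0.29 rad), for 0.1 s.
2. then the round key is fully down (more than 5.5 mm) (value of joint round_key above 0.0055 m), for 0.1 s.
3. then the square key is fully down (more than 5.5 mm) (value of joint square_key above 0.0055 m), for 0.1 s.
At the end, for the whole second after the job is handed in: The rocker is over (above 0.29 of 0.36 rad), the round and the square key are down (more than 5.5 of 7 mm), the bar key is up (less than 3 mm pressed), and slide box, petri dish and loupe are within 20 mm of where they stood (value of joint rocker above 0.29 rad and value of joint each of round_key, square_key above 0.0055 m and value of joint bar_key below 0.003 m and distance of each of slide_box, petri_dish, loupe from where it was at the start of the episode below 0.02 m); the robot touches nothing.
It fails at once if the round key is pressed (more than 3 mm) before the rocker is over (value of joint round_key above 0.003 m and value of joint rocker below 0.27 rad).
It fails at once if the square key is pressed (more than 3 mm) before the round key is down (value of joint square_key above 0.003 m and value of joint round_key below 0.005 m).
It fails at once if the bar-shaped vent key is pressed (3 mm or more) (value of joint bar_key above 0.003 m).
It fails at once if a bystander is lifted or pushed more than 20 mm (distance of any of slide_box, petri_dish, loupe from where it was at the start of the episode above 0.02 m).
It also fails if it takes over 35 s, if anything falls off the work surface, if the arm or the gripper's body presses on something with over 40 N, if the wrist force passes 120 N, or if a joint passes its speed limit or range.

## Working session

There is one attempt and no reset: what is moved stays moved. The work goes in short steps, Python scripts to look and compute and a tool call to move; the robot and the scene stay as the last step left them, time stands still between calls to the robot, and variables do not carry over. Pictures are saved under pics/ and viewed, at most 10 in all, crops included, and the job is handed in when it is done.

Besides the shell and the picture viewer there is one more tool, called after "Call:" as name([rows], argument=value, ...), one row to a line, values as JSON. carry_out: Moves the arm, as the interface text tells. Its arguments: {"type":"object","properties":{"rows":{"type":"array","items":{"type":"array","items":{"type":"array","items":{"type":"number"}}}},"grip_force":{"type":"number"}},"required":["rows"]}

```bash
mkdir -p pics; python3 - <<'E'
from cell import env
import cv2,numpy as np
for n in("top","side"):
    s=env.snapshot(n);cv2.imwrite(f"pics/{n}0.png",s["color"][:,:,::-1]);np.savez(f"{n}0.npz",**s)
    print(n,np.round(s["intrinsics"],1).tolist(),np.round(s["camera_from_world"],3).tolist())
print(env.state())
E
```

```text
top [[573.3, 0.0, 317.3], [0.0, 573.3, 246.4], [0.0, 0.0, 1.0]] [[0.006, -1.0, -0.011, 0.289], [-0.988, -0.004, -0.157, 0.535], [0.157, 0.012, -0.988, 0.88], [0.0, 0.0, 0.0, 1.0]]
side [[477.0, 0.0, 319.6], [0.0, 477.0, 247.1], [0.0, 0.0, 1.0]] [[-0.986, -0.169, 0.006, 0.568], [-0.112, 0.625, -0.773, -0.068], [0.127, -0.762, -0.635, 1.041], [0.0, 0.0, 0.0, 1.0]]
{'t': 0.1, 'joints': array([ 1.22922663e+00,  1.16443804e-01,  1.44216176e+00, -1.77420588e-05,
        1.58398437e+00, -3.78000239e-02]), 'joint_vel': array([-0.00014546, -0.00363003, -0.00231034, -0.00159655, -0.0010599 ,
        0.0005147 ]), 'effort': array([ 2.55731800e-03, -7.22885156e+01, -6.23873019e+01,  7.82904890e-02,
        2.26092740e-02, -5.35016034e-05]), 'tool_pos': array([0.20186387, 0.6439355 , 0.21799789]), 'ee_rot': array([-8.53078899e-05,  1.51301632e-01,  9.88487515e-01, -4.91373020e-04]), 'contact_force': array([-1.04797285,  0.71333879, -0.00626325]), 'wrist_torque': array([ 0.08493645, -0.00762874,  0.03110246]), 'finger_force': 0.0, 'gripper_width': 0.9998461767024636}
```

View pics/top0.png

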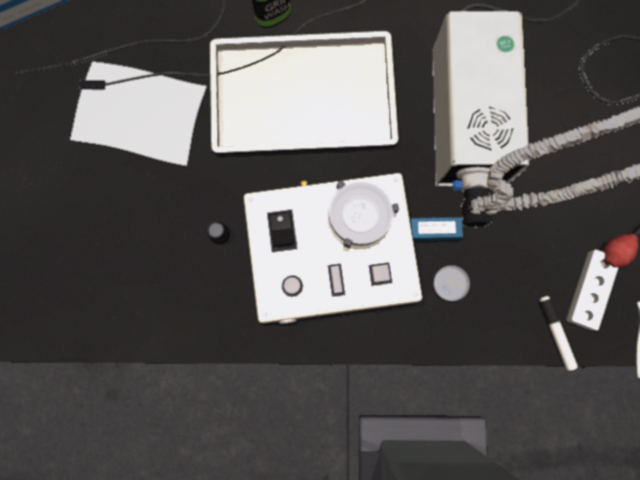

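View pics/side0.png

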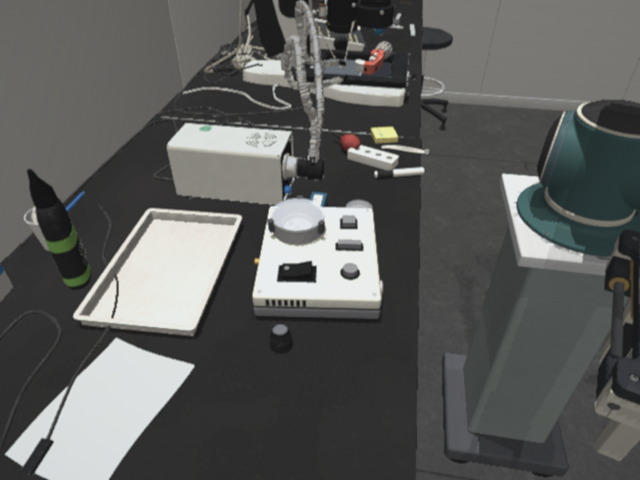

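Top view: round key at about (292,286), bar (336,279), square (380,273), rocker (282,230), chamber (361,213). The loupe is at (218,232), the petri dish at (452,283) and the blue slide box at (437,228). The side view agrees, and the arm is clear of the station.

```bash
cat > h.py <<'E'
import numpy as np,cv2
def ray(s,uv,z):
    T=s["camera_from_world"];R=T[:3,:3];c=-R.T@T[:3,3]
    d=R.T@np.linalg.inv(s["intrinsics"])@np.array([*uv,1.]);return c+d*(z-c[2])/d[2]
def proj(s,p):
    q=s["intrinsics"]@(s["camera_from_world"]@np.array([*p,1.]))[:3];return q[:2]/q[2]
E
python3 - <<'E'
from h import *
S={n:dict(np.load(f"{n}0.npz")) for n in("top","side")}
s=S["top"];g=cv2.cvtColor(s["color"],cv2.COLOR_RGB2GRAY)
roi=np.zeros_like(g);roi[165:330,235:425]=1
m=((g>185)*roi).astype(np.uint8)
cs,_=cv2.findContours(m,cv2.RETR_EXTERNAL,cv2.CHAIN_APPROX_NONE);c=max(cs,key=cv2.contourArea)
r=cv2.minAreaRect(c);print("rect",r);box=cv2.boxPoints(r)
P=np.array([ray(s,b,.055) for b in box]);print(P.round(4).tolist(),"mid",P.mean(0).round(4), [np.linalg.norm(P[i]-P[i-1]).round(4) for i in range(4)])
keys={"round":(292,286),"bar":(336,279),"square":(380,273),"rocker":(282,230)}
for n,(u,v) in keys.items():
    w=22
    # dark bezel outline
    mm=np.zeros_like(g);mm[v-w-2:v+w+2,u-w:u+w]=1;mm=(mm*(g<110)).astype(np.uint8)
    cc,_=cv2.findContours(mm,cv2.RETR_EXTERNAL,cv2.CHAIN_APPROX_NONE);k=max(cc,key=cv2.contourArea)
    rr=cv2.minAreaRect(k);print(n,np.round(rr[0],1),np.round(rr[1],1),round(rr[2],1),ray(s,rr[0],.058).round(4))
out=[cv2.resize(s["color"][165:330,235:425],None,fx=4,fy=3.6),]
t=S["side"]["color"][190:325,245:390];out.append(0)
cv2.imwrite("pics/c1.png",cv2.resize(s["color"][165:330,235:425],None,fx=3.6,fy=3.6,interpolation=2)[:,:,::-1])
cv2.imwrite("pics/c2.png",cv2.resize(t,None,fx=4,fy=4,interpolation=2)[:,:,::-1])
E
```

```text
rect ((329.9268798828125, 245.9010467529297), (134.7151641845703, 163.91488647460938), 80.89266967773438)
[[0.6193, 0.42, 0.055], [0.6635, 0.1577, 0.055], [0.4479, 0.128, 0.055], [0.4062, 0.3808, 0.055]] mid [0.5342 0.2716 0.055 ] [np.float64(0.2167), np.float64(0.266), np.float64(0.2176), np.float64(0.2562)]
round [293.4 286.6] [16.3 19.4] 36.0 [0.4667 0.3289 0.058 ]
bar [336.  279.8] [30.7 12. ] 82.4 [0.4778 0.262  0.058 ]
square [380.1 273.7] [19.8 19.8] 81.9 [0.4877 0.1926 0.058 ]
rocker [281.6 230.5] [38.9 24.3] 82.6 [0.5563 0.3487 0.058 ]
```

View pics/c1.png

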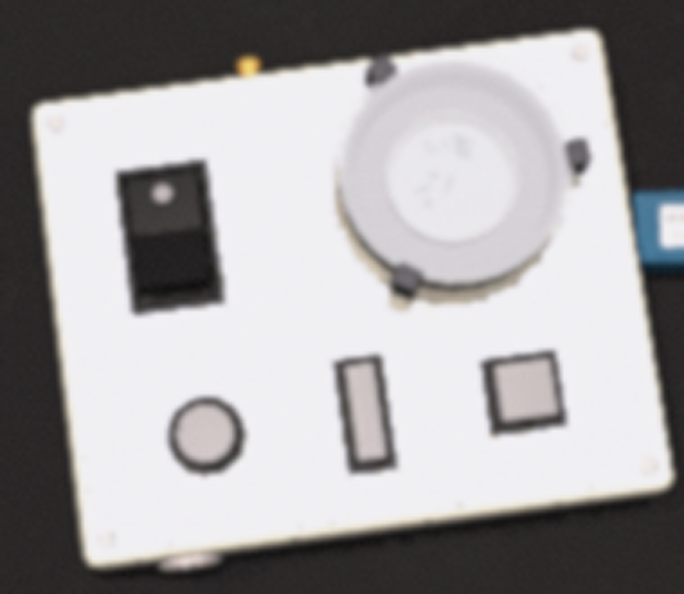

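View pics/c2.png

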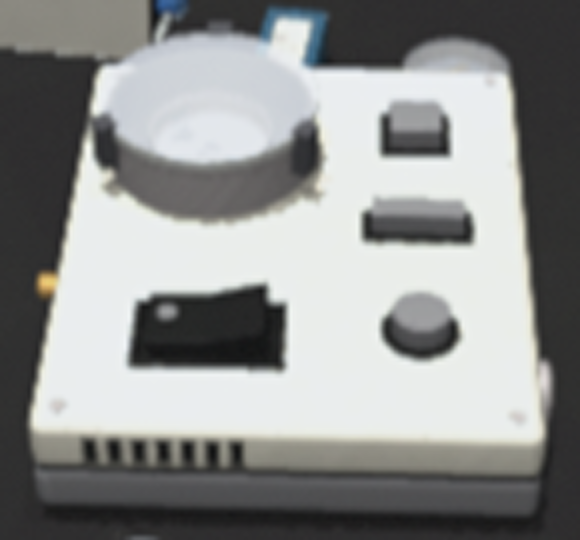

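The crops confirm the order from left to right: round, bar, square, with yaw about 8.75°. Estimated positions are:
- **Rocker end:** (0.5345, 0.3457), top z 0.074
- **Round key:** (0.467, 0.3303)
- **Square key:** (0.488, 0.192)

I'll turn the tool to the box, shut the fingers and move over.

Call:
carry_out([
  [[0, 0, -0.114, 0, 0, 0, 0], [0, 0, -0.114, 0, 0, 0, 0], [0, 0, -0.114, 0, 0, 0, 0], [0, 0, -0.114, 0, 0, 0, 0], [0, 0, 0, -0.02, -0.025, 0, 0], [0, 0, 0, -0.025, -0.03, 0, 0], [0, 0, 0, -0.025, -0.03, 0, 0], [0, 0, 0, -0.025, -0.03, 0, 0], [0, 0, 0, -0.025, -0.03, 0, 0], [0, 0, 0, -0.025, -0.03, 0, 0]],
], grip_force=20)

```text
t: 1.1
tool_pos: [0.3727, 0.4918, 0.2184]
ee_rot: [-0.0, -0.076, 0.997, -0.0]
contact_force: [0.2, -0.2, -0.3]
gripper_width: 0.189
finger_force: 0.0
```

Call:
carry_out([
  [[0, 0, 0, -0.025, -0.03, 0, 0], [0, 0, 0, -0.025, -0.03, 0, 0], [0, 0, 0, -0.025, -0.03, 0, 0], [0, 0, 0, -0.025, -0.03, 0, 0], [0, 0, 0, -0.02, -0.025, 0, 0], [0, 0, 0, -0.018, -0.025, 0.03, 0], [0, 0, 0, 0, 0, 0.03, 0], [0, 0, 0, 0, 0, 0.02, 0], [0, 0, 0, 0, 0, 0, 0], [0, 0, 0, 0, 0, 0, 0]],
])

```text
t: 2.1
tool_pos: [0.5339, 0.3461, 0.1391]
ee_rot: [-0.0, -0.076, 0.997, -0.0]
contact_force: [0.6, -0.0, 0.4]
gripper_width: 0.006
finger_force: 0.0
```

```bash
cat >> h.py <<'E'
from scipy.spatial.transform import Rotation
T={"rocker":(.5345,.3457,.074),"round":(.4671,.3303,.069),"square":(.4883,.1919,.069)}
def go(st):
    q=st["ee_rot"];R=Rotation.from_quat(np.r_[q[1:],q[0]])
    M=R.as_matrix();print("pos",st["tool_pos"].round(4),"x",M[:,0].round(3),"z",M[:,2].round(3),"F",st["contact_force"].round(1),"w",round(st["gripper_width"],3),"t",st["t"])
    for n,p in T.items(): print(n,(M.T@(np.array(p)-st["tool_pos"])).round(4))
E
python3 - <<'E'
from h import *
from cell import env
s=env.snapshot("side");top=env.snapshot("top")
a=s["color"][120:345,230:430];b=top["color"][150:330,235:435]
cv2.imwrite("pics/a1.png",np.hstack([cv2.resize(a,(400,450)),cv2.resize(b,(400,450))])[:,:,::-1])
go(env.state())
E
```

```text
pos [0.5343 0.3465 0.1403] x [-0.988 -0.152 -0.002] z [ 0.002  0.001 -1.   ] F [-0.3  0.2  0.5] w 0.005 t 2.2
rocker [ 0.0001 -0.0008  0.0663]
round [ 0.069  -0.0058  0.0712]
square [ 0.0691 -0.1458  0.0711]
```

View pics/a1.png

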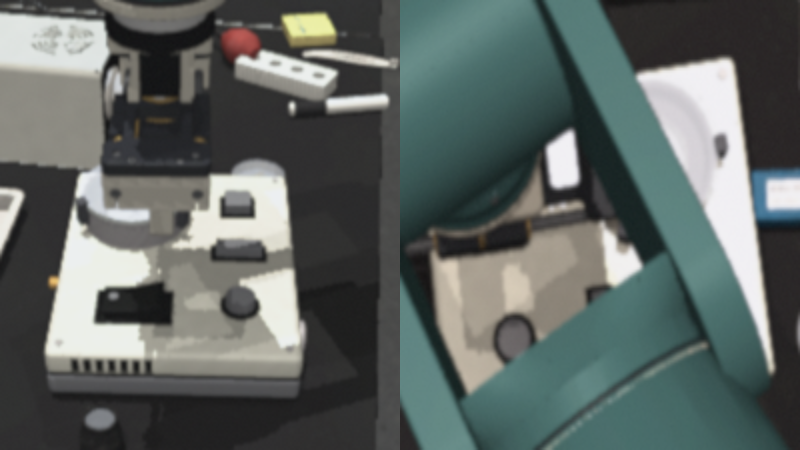

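Side half of the picture: the shut fingertips, about (170,225), hang over the rocker's front half, about (150,300). In the top half the arm hides most of the station. I'll go down and press the rocker slowly.

Call:
carry_out([
  [[0, 0, 0, 0, 0, 0.02, 0], [0, 0, 0, 0, 0, 0.02, 0], [0, 0, 0, 0, -0.001, 0.015, 0], [0, 0, 0, 0, 0, 0.006, 0], [0, 0, 0, 0, 0, 0.003, 0], [0, 0, 0, 0, 0, 0.003, 0], [0, 0, 0, 0, 0, 0.003, 0], [0, 0, 0, 0, 0, 0.001, 0], [0, 0, 0, 0, 0, 0.001, 0], [0, 0, 0, 0, 0, 0, 0]],
])

```text
t: 3.2
tool_pos: [0.5342, 0.3451, 0.0669]
ee_rot: [0.0, -0.076, 0.997, 0.0]
contact_force: [-2.0, 1.5, 2.5]
gripper_width: 0.001
finger_force: 1.2
```

Call:
carry_out([
  [[0, 0, 0, 0, 0, 0.001, 0], [0, 0, 0, 0, 0, 0, 0], [0, 0, 0, 0, 0, 0.001, 0], [0, 0, 0, 0, 0, 0, 0], [0, 0, 0, 0, 0, 0, 0], [0, 0, 0, 0, 0, 0, 0], [0, 0, 0, 0, 0, 0, 0], [0, 0, 0, 0, 0, 0, 0], [0, 0, 0, 0, 0, 0, 0], [0, 0, 0, 0, 0, 0, 0]],
])

```text
t: 4.2
tool_pos: [0.5343, 0.3452, 0.0659]
ee_rot: [0.0, -0.076, 0.997, 0.0]
contact_force: [-6.9, -2.0, 14.7]
gripper_width: 0.0
finger_force: 6.8
```

The force rose from 2.5 N to 15 N, so the rocker is at its stop. I'll lift, go over the round key and check.

Call:
carry_out([
  [[0, 0, 0, 0, 0, -0.01, 0], [0, 0, 0, 0, 0, -0.025, 0], [0, 0, 0, 0, 0, -0.025, 0], [0, 0, 0, 0.02, -0.0045, 0, 0], [0, 0, 0, 0.025, 0, 0, 0], [0, 0, 0, 0.024, 0, 0, 0], [0, 0, 0, 0, 0, 0, 0], [0, 0, 0, 0, 0, 0, 0], [0, 0, 0, 0, 0, 0, 0], [0, 0, 0, 0, 0, 0, 0]],
])

```text
t: 5.2
tool_pos: [0.4672, 0.3301, 0.1245]
ee_rot: [-0.0, -0.076, 0.997, -0.0]
contact_force: [-0.7, -0.8, 0.1]
gripper_width: 0.004
finger_force: 0.0
```

```bash
python3 - <<'E'
from h import *
from cell import env
s=env.snapshot("side")
cv2.imwrite("pics/a2.png",cv2.resize(s["color"][190:325,245:400],None,fx=4,fy=4,interpolation=2)[:,:,::-1])
go(env.state())
E
```

```text
pos [0.4671 0.3301 0.1245] x [-0.988 -0.151  0.   ] z [-0. -0. -1.] F [-0.9  0.4 -0.5] w 0.006 t 5.25
rocker [-0.069   0.0053  0.0504]
round [-0.      0.0002  0.0555]
square [-0.     -0.1398  0.0555]
```

View pics/a2.png

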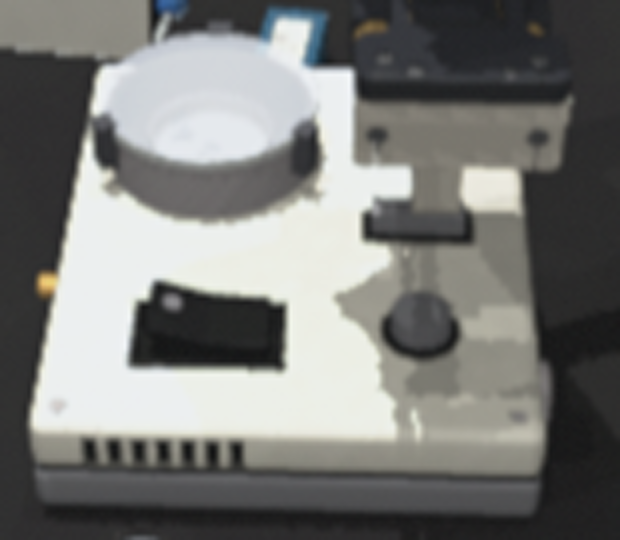

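The rocker's rear end, about (160,290), is now raised and its front is down, so the mains are on. The fingers are centred over the round key, so I'll press it.

Call:
carry_out([
  [[0, 0, 0, 0, 0, 0.025, 0], [0, 0, 0, 0, 0, 0.02, 0], [0, 0, 0, 0, 0, 0.008, 0], [0, 0, 0, 0, 0, 0.003, 0], [0, 0, 0, 0, 0, 0.003, 0], [0, 0, 0, 0, 0, 0.002, 0], [0, 0, 0, 0, 0, 0.001, 0], [0, 0, 0, 0, 0, 0.001, 0], [0, 0, 0, 0, 0, 0, 0], [0, 0, 0, 0, 0, 0, 0]],
])

```text
t: 6.25
tool_pos: [0.4669, 0.3302, 0.0622]
ee_rot: [0.0, -0.076, 0.997, 0.0]
contact_force: [0.3, -2.3, 5.2]
gripper_width: 0.007
finger_force: 2.5
```

Call:
carry_out([
  [[0, 0, 0, 0, 0, 0.001, 0], [0, 0, 0, 0, 0, 0, 0], [0, 0, 0, 0, 0, 0.001, 0], [0, 0, 0, 0, 0, 0, 0], [0, 0, 0, 0, 0, 0, 0], [0, 0, 0, 0, 0, 0, 0], [0, 0, 0, 0, 0, 0, 0], [0, 0, 0, 0, 0, 0, 0], [0, 0, 0, 0, 0, 0, 0], [0, 0, 0, 0, 0, 0, 0]],
])

```text
t: 7.25
tool_pos: [0.4671, 0.3303, 0.062]
ee_rot: [0.001, -0.076, 0.997, 0.0]
contact_force: [-9.9, -7.5, 23.9]
gripper_width: 0.004
finger_force: 12.2
```

The key is on its hard stop: 24 N at z 0.062. Next I'll lift, pass over the bar key and go to the square key.

Call:
carry_out([
  [[0, 0, 0, 0, 0, -0.01, 0], [0, 0, 0, 0, 0, -0.025, 0], [0, 0, 0, 0, 0, -0.025, 0], [0, 0, 0, 0, -0.02, 0, 0], [0, 0, 0, 0, -0.035, 0, 0], [0, 0, 0, 0, -0.035, 0, 0], [0, 0, 0, 0, -0.03, 0, 0], [0, 0, 0, 0, -0.02, 0, 0], [0, 0, 0, 0, 0, 0, 0], [0, 0, 0, 0, 0, 0, 0]],
])

```text
t: 8.25
tool_pos: [0.488, 0.1918, 0.1199]
ee_rot: [0.0, -0.076, 0.997, 0.0]
contact_force: [-1.2, 0.6, 0.1]
gripper_width: 0.006
finger_force: 0.0
```

```bash
python3 - <<'E'
from h import *
from cell import env
s=env.snapshot("side")
cv2.imwrite("pics/a3.png",cv2.resize(s["color"][190:325,245:400],None,fx=4,fy=4,interpolation=2)[:,:,::-1])
go(env.state())
E
```

```text
pos [0.4879 0.1923 0.1198] x [-0.988 -0.152 -0.   ] z [ 0.  0. -1.] F [-1.   1.   0.9] w 0.004 t 8.3
rocker [-0.0693  0.1446  0.0458]
round [-0.0004  0.1396  0.0508]
square [-0.0004 -0.0004  0.0508]
```

View pics/a3.png

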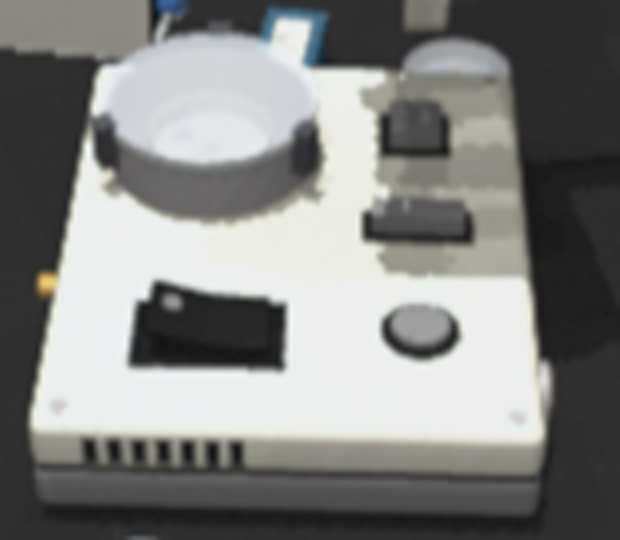

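The round key, about (421,325), is down, the rocker is still over, and the bar and square keys are up. I'll press the square key.

Call:
carry_out([
  [[0, 0, 0, 0, 0, 0.025, 0], [0, 0, 0, 0, 0, 0.018, 0], [0, 0, 0, 0, 0, 0.006, 0], [0, 0, 0, 0, 0, 0.003, 0], [0, 0, 0, 0, 0, 0.003, 0], [0, 0, 0, 0, 0, 0.002, 0], [0, 0, 0, 0, 0, 0.001, 0], [0, 0, 0, 0, 0, 0.001, 0], [0, 0, 0, 0, 0, 0, 0], [0, 0, 0, 0, 0, 0, 0]],
])

```text
t: 9.3
tool_pos: [0.4883, 0.1921, 0.0621]
ee_rot: [0.001, -0.076, 0.997, 0.0]
contact_force: [-5.5, 2.2, 13.5]
gripper_width: 0.007
finger_force: 6.8
```

Call:
carry_out([
  [[0, 0, 0, 0, 0, 0.001, 0], [0, 0, 0, 0, 0, 0, 0], [0, 0, 0, 0, 0, 0, 0], [0, 0, 0, 0, 0, 0, 0], [0, 0, 0, 0, 0, -0.01, 0], [0, 0, 0, 0, 0, -0.03, 0], [0, 0, 0, 0, 0, -0.04, 0], [0, 0, 0, 0, 0, -0.04, 0], [0, 0, 0, 0, 0, 0, 0], [0, 0, 0, 0, 0, 0, 0]],
])

```text
t: 10.3
tool_pos: [0.4882, 0.1917, 0.1804]
ee_rot: [0.001, -0.076, 0.997, 0.0]
contact_force: [0.0, -0.7, -0.9]
gripper_width: 0.002
finger_force: 0.0
```

```bash
python3 - <<'E'
from h import *
from cell import env
s=env.snapshot("side")
cv2.imwrite("pics/a4.png",cv2.resize(s["color"][190:355,245:400],None,fx=3.5,fy=3.5,interpolation=2)[:,:,::-1])
go(env.state())
E
```

```text
pos [0.4877 0.1916 0.1791] x [-0.988 -0.151  0.   ] z [-0. -0. -1.] F [-0.5  0.1 -1. ] w 0.003 t 10.35
rocker [-0.0696  0.1453  0.105 ]
round [-0.0006  0.1403  0.11  ]
square [-0.0006  0.0003  0.1101]
```

View pics/a4.png

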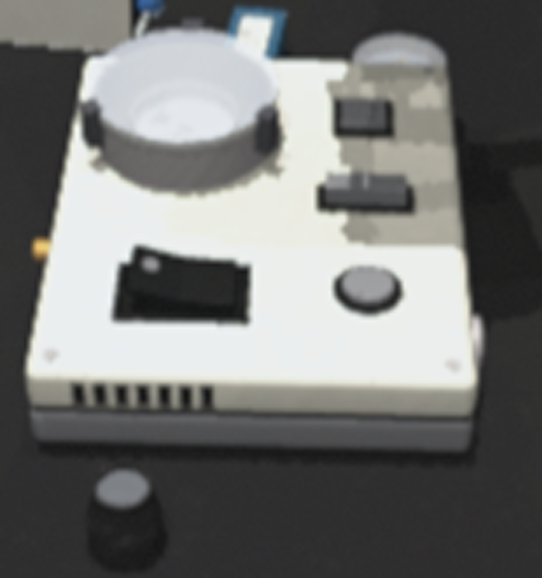

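The rocker is over, the round key (367,287) and square key (362,116) are down, the bar key (365,190) is up, and the bystanders haven't moved. I'm handing the job in.

```bash
python3 -c "
from cell import env
print(env.sign_off())"
```

```text
the job is handed in; nothing more can be done
None
```

The job is handed in: I switched the rocker on, then pressed the round key and the square key fully down in that order. The last picture shows the bar key still up and the things round the station undisturbed; the hand-in gave no verdict.

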